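Roll the freshly painted wheelset into its parking notch with the pusher

ROBOT

A 6-joint arm with a two-finger parallel gripper is mounted at the origin on a cart in front of the work surface, level with it; the furniture and walls round the work are solid. World frame = base frame: x ahead of the robot, y to its left, z up, the work surface at z = 0. Lengths are in m, angles in degrees, forces in N, time in s.
With the tool pointing down it reaches from about 0.4 to 0.825 m from the base axis. Payload 7 kg.
Tool frame: the origin (TCP) lies midway between the tips of the shut fingers; the grasp point (between the pads) lies 19 mm behind it; z points along the fingers, y is the line along which they close (so a half turn about z gives the same grasp; the last joint's range is limited). The gripper opens to 88 mm and grips with 3 to 60 N. Pads are 19 mm wide; open, the fingers measure 130 mm over their backs; the gripper's body (78 mm by 193 mm) begins 47 mm behind the grasp point.
Start: joints at [-52.363, 20.546, 0.682, 0, -70.136, -16.507], TCP at [0.243, -0.63, 0.227] pointing down, gripper open.
Joint ranges: [-176.03, 176.03], [-82.01, 121.73], [-58.28, 71.71], [-173.87, 95.51], [-174.79, -0.11], [-173.66, 173.66]. Speed limits (degrees/s): [136.94, 136.94, 172.46, 180, 180, 180].

INTERFACE

Orientations are given as [roll, pitch, yaw] about the fixed x, y, z axes, in that order (R = Rz(yaw) Ry(pitch) Rx(roll)).
In Python, from plant import telemetry, viewer, workorder gives the robot as it stands. The module is installed in compiled form; this text tells all that it offers.
- The arm moves only by the tool carry_out, never from a script. Its argument "rows" is a list of rows, each a list of 6 numbers: the shift along the tool's x, y, z in m, then the turn, a rotation vector about the tool's x, y, z in rad. In form: [[tx, ty, tz, ax, ay, az], ...]. A call has 1 to 8 rows; each row is the pose to reach, as a shift and turn from the pose commanded when the call began, along the tool's axes at that moment; what a row does not reach only later rows make up. A row lasts 1/8 s, in which the tool goes at most 62.5 mm and 10.7 degrees, less where a joint would pass 70% of its speed; a pose out of reach is approached as far as the arm can. A call with a gripper value outside its range is refused whole. "grip" is the gripper's target within -1 to 1 (fully open at 1, half-way at 0, shut at -1), set as the call begins (left out, the last holds). The fingers move at their own pace and stop on an object; the grip force is fixed at half the most. Time passes only in rows, so rows that repeat a pose let the fingers close. It gives the time, the measured TCP pose, the force, the opening and the grip force at its end, in the units of the state.
- telemetry.get_obs(): the state, without advancing time (a new reading comes with each control period).
- viewer.snapshot(name): name is "scene" or "top"; returns the picture (400x640x3 uint8, red, green, blue); there is no depth.
- viewer.camera_info(name): a dict with "intrinsics" (3x3 intrinsics, pixels), "extrinsics" (4x4, takes a point from camera to world coordinates). Camera axes: x right, y down, z forward; pixel columns grow to the right and rows downward; lengths in m; the calibration is good to about 2 mm. A picture is of the moment at which its call begins. camera_info takes no time and is no camera call.
- workorder.close_job(): hands the job in; it is judged then, once.
The state is a dict: "clock": time; "joint_pos": joint angles; "qvel": joint speeds; "tau": joint torques, N m; "tool_pos": TCP position; "orientation": TCP orientation; "force": force on the tool from outside, world axes, zero at the start; "moment": the same for the moment, N m; "opening": finger opening in m; "gripper_force": force on a finger pad.
Only numpy, scipy, OpenCV 4.12 (cv2) and the standard library are available. Lean on these libraries where they do the work, as an engineer would, in place of code of your own. Each camera call takes 0.05 s, during which the arm holds its last target. There are 200 camera calls.

TASK

The red wheelset on the little drying track is wet with paint. Take the wooden pusher off its rest and, with its blue blade alone, roll the wheelset slowly along the rails, never lifting or derailing it, until both wheels drop into the parking notch between the yellow marks and stay there; then lay the pusher back in both forks of its rest the way it lay. The robot itself must not touch the wheelset, and the jar, the tin and the black wagon must stay where they stand.

Things in the scene. Friction and masses are not known exactly. Their poses are not given: they have to be found in the camera images.
- track: Drying track, fixed on the table: plywood board 330 x 100 x 10 mm, two level steel rails 45 mm apart (inner faces), 6 mm wide, tops 22 mm above the table, from x = -160 to +160 mm. Origin: on the table under the board's middle. +x is the way to roll, along the rails; y across, z up. Red end stops, 6 mm high, on the rails at x = -156 and +156 mm. The wheelset starts at x = -90 to -40 mm.
- notch_seat (a point): Where the middle of the axle lies once both wheels rest in the parking notch: x = +80, y = 0, z = +37 mm in the track's frame (3 mm lower than on the rails). The notch is a 20 mm gap in both rails, x = +70 to +90 mm, a yellow mark beside it at each side. A wheelset that comes at 50 mm/s or so drops in and stays; much faster it runs across, and pushed hard it is forced out.
- wheelset: Red wheelset, 70 to 140 g, on the rails. Origin: middle of its axle, 40 mm above the table on the rails; y along the axle, x and z turn as it rolls. Treads 36 mm across, flanges 44 mm across (17 to 20.5 mm from the middle, 2 mm play inside the rails), axle 84 mm long. An upright blade behind it touches the flanges, 22 mm behind the axle. When the blade stops it rolls on by itself, at most some 2 cm from 50 mm/s.
- pusher_rest: Grey rest of the pusher, fixed on the table, left or right: base 130 x 60 x 8 mm, two forks 8 mm thick at x = -42 and +42 mm. Origin: on the table under its middle; +x towards the blade end of the pusher lying in it. Fork slots: 21 mm wide, floor 68 mm above the table, flared at the mouth, tops 96 mm above the table. The handle lies in both, its axis 75 mm above the table.
- pusher_grip (a point): Middle of the pusher's handle, to be gripped from above between the forks. Square wooden handle 14 x 14 mm, 156 mm long, x along it towards the blade, y across, z up; 80 g in all. At the +x end hangs an upright blue blade 74 mm wide (y), 6 mm thick, from 6 mm above to 52 mm below the handle's axis; its front face is at x = +84 mm.
- pusher_blade (a point): Middle of the front face of the pusher's blade, 12 mm above its lower edge: x = +84, y = 0, z = -40 mm from the grip point, same axes.
- jar: Bystander: glass jar with orange paint and a white screw cap, 37 mm in diameter, 78 mm high, standing on the table where the rest might have been, on the other side. Origin under its base.
- wagon: Bystander: black moulded wagon body, 26 x 50 x 23 mm, on the table between robot and track. Origin under its base.
- enamel: Bystander: small round enamel tin with a red band, 34 mm in diameter, 36 mm high, standing beyond the track. Origin under its base.

How it is judged:
By the outcome, as a careful person would: the job done as asked, in the order asked, and still so for the second after the job is handed in, with the robot touching nothing.
It also fails if it takes over 58 s, if anything falls off the work surface, if the arm or the gripper's body presses on something with over 40 N, if the wrist force passes 120 N, or if a joint passes its speed limit or range.

## Working session

There is one attempt and no reset: what is moved stays moved. The work goes in short steps, Python scripts to look and compute and a tool call to move; the robot and the scene stay as the last step left them, time stands still between calls to the robot, and variables do not carry over. Pictures are saved under pics/ and viewed, at most 10 in all, crops included, and the job is handed in when it is done.

Besides the shell and the picture viewer there is one more tool, called after "Call:" as a command line: name --pt "numbers of a row" for each row, then --argument value for the rest. carry_out: Moves the arm, as the interface text tells. Its arguments: {"type":"object","properties":{"rows":{"type":"array"},"grip":{"type":"number"}},"required":["rows"]}

```bash
mkdir -p pics
python3 - <<'E'
from plant import telemetry, viewer
import cv2,numpy as np
for n in("scene","top"):
    im=viewer.snapshot(n); cv2.imwrite(f"pics/{n}0.png",im[:,:,::-1]); c=viewer.camera_info(n)
    print(n,np.round(c["intrinsics"],2).tolist(),np.round(c["extrinsics"],4).tolist())
print(telemetry.get_obs())
E
```

```text
scene [[431.56, 0.0, 316.32], [0.0, 431.56, 202.02], [0.0, 0.0, 1.0]] [[0.7204, -0.3157, 0.6176, -0.088], [-0.6931, -0.2943, 0.658, -0.6742], [-0.026, -0.9021, -0.4308, 0.557], [0.0, 0.0, 0.0, 1.0]]
top [[412.88, 0.0, 317.08], [0.0, 412.88, 201.7], [0.0, 0.0, 1.0]] [[-0.0069, -0.9956, 0.0934, 0.4837], [-1.0, 0.0074, 0.0046, 0.0412], [-0.0053, -0.0934, -0.9956, 1.1719], [0.0, 0.0, 0.0, 1.0]]
{'clock': 0.1, 'joint_pos': array([-5.23623197e+01,  2.05857481e+01,  6.39585480e-01, -1.73442145e-02,
       -7.01351735e+01, -1.65078078e+01]), 'qvel': array([-0.02604974, -0.01328913,  0.25771727,  0.10256828,  0.04665642,
        0.03266264]), 'tau': array([-1.79516355e-03, -5.84162307e+01,  2.93754351e+01,  7.01538205e+00,
        1.01889332e-02, -7.76388583e-05]), 'tool_pos': array([ 0.2431565 , -0.62922298,  0.22573975]), 'orientation': array([ 1.79917383e+02, -7.47980120e-03, -1.58876027e+02]), 'force': array([-0.22911064, -0.18666881, -0.50792504]), 'moment': array([0.05120916, 0.00221238, 0.0067868 ]), 'gripper_force': 0.0, 'opening': 0.08769780723521682}
```

View pics/scene0.png

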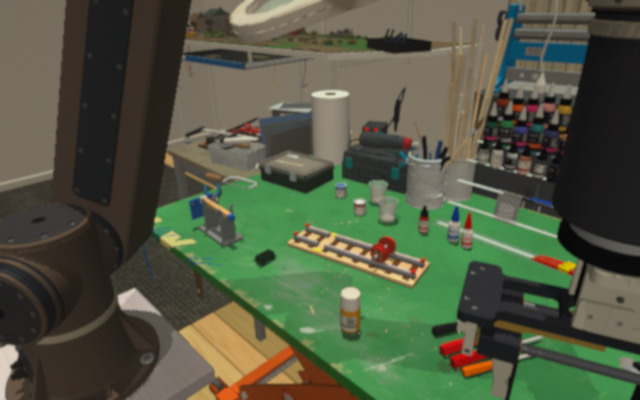

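View pics/top0.png

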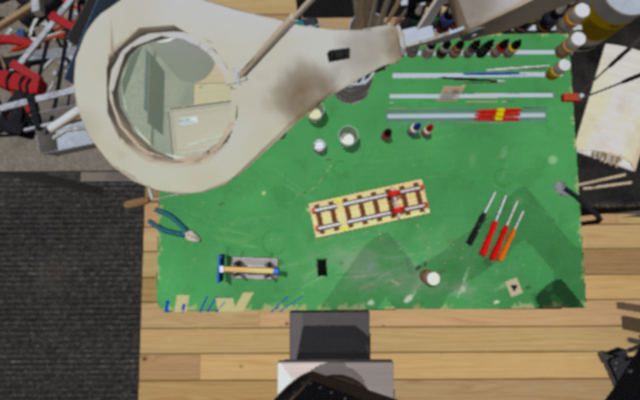

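The scene view shows the rest at about (215,225), the wheelset at (383,248) and the jar at (350,312). In the top view, the wheelset is at (397,203), and the track runs from (428,195) to (310,222) with yellow marks near (338,215). The pusher is at (250,268) with its blade at the left end. I'll zoom in to measure.

Run:
```python
import cv2,numpy as np
t=cv2.imread("pics/top0.png"); s=cv2.imread("pics/scene0.png")
a=cv2.resize(t[170:290,205:445],(800,400),interpolation=cv2.INTER_CUBIC)
b=cv2.resize(s[180:300,180:440],(800,369),interpolation=cv2.INTER_CUBIC)
cv2.imwrite("pics/ct.png",a);cv2.imwrite("pics/cs.png",b)
```

```text
(no output)
```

View pics/ct.png

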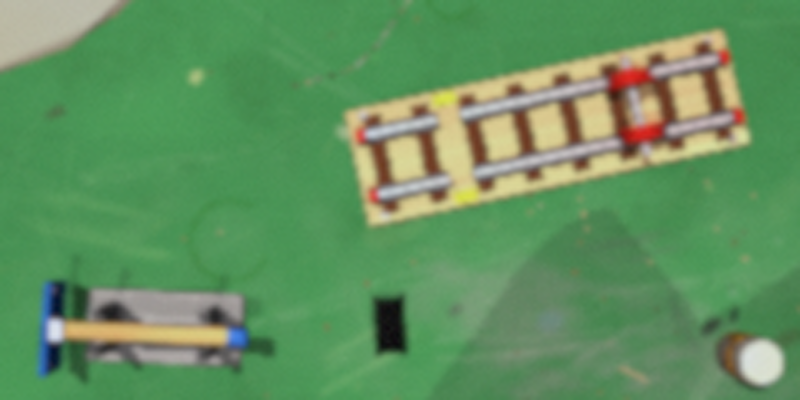

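View pics/cs.png

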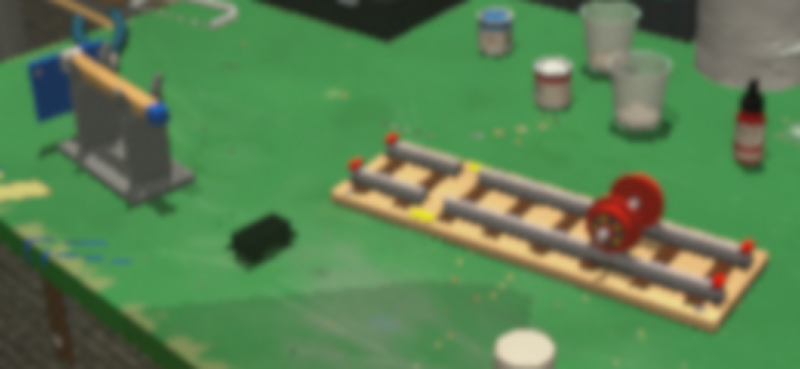

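The top crop shows red end stops near (361,135), (374,195), (724,58) and (739,117), and the wheelset at (634,105). The handle runs from (55,330) to (245,338), with the blade on the left. The scene crop agrees, so I'll measure by masks next.

```bash
cat > h.py <<'E'
import cv2,numpy as np
from plant import viewer
def ray(n,uv,z):
    c=viewer.camera_info(n);K=np.array(c["intrinsics"]);T=np.array(c["extrinsics"])
    uv=np.atleast_2d(uv).astype(float); d=np.c_[uv,np.ones(len(uv))]@np.linalg.inv(K).T@T[:3,:3].T
    return T[:3,3]+d*((z-T[2,3])/d[:,2:])
def proj(n,P):
    c=viewer.camera_info(n);K=np.array(c["intrinsics"]);T=np.array(c["extrinsics"])
    q=(np.atleast_2d(P)-T[:3,3])@T[:3,:3]@K.T; return q[:,:2]/q[:,2:]
def blobs(m,off,amin=3):
    n,l,st,ce=cv2.connectedComponentsWithStats(m.astype(np.uint8))
    return [(st[i,4],ce[i]+off,l==i) for i in range(1,n) if st[i,4]>=amin]
E
python3 - <<'E'
from h import *
np.set_printoptions(precision=4,suppress=True)
t=cv2.imread("pics/top0.png");off=np.array([205,170])
hsv=cv2.cvtColor(t[170:290,205:445],cv2.COLOR_BGR2HSV).astype(int);H,S,V=np.moveaxis(hsv,2,0)
def show(name,m,z,amin=3):
    for a,c,l in blobs(m,off,amin):
        p=np.argwhere(l)[:,::-1]+off
        print(name,a,c,ray("top",c,z)[0,:2]*1000, "box",[ [round(float(x),1) for x in q] for q in (ray("top",cv2.boxPoints(cv2.minAreaRect(p.astype(np.float32))),z)[:,:2]*1000)] if a>30 else "")
show("red",((H<8)|(H>172))&(S>150)&(V>90),.026)
show("yel",(H>25)&(H<33)&(S>150)&(V>150),.011)
show("wood",(H>8)&(H<28)&(S>60)&(V>120),.082,40)
show("blue",(H>100)&(H<128)&(S>130),.08)
show("green-not",~((H>45)&(H<90)&(S>60)),.01,100)
E
```

```text
red 5 [421.6 186.4] [ 631.9249 -245.7432] box 
red 61 [392.9344 193.0984] [ 613.7013 -165.2929] box [[618.7, -147.7], [626.9, -181.4], [611.0, -184.9], [602.9, -151.3]]
red 7 [426.1429 204.2857] [ 581.6885 -256.832 ] box 
red 62 [397.1935 209.4677] [ 567.8271 -176.0177] box [[571.9, -158.1], [577.4, -195.2], [562.1, -197.1], [556.6, -160.1]]
red 4 [312.5 211. ] [565.2815  59.4448] box 
red 3 [316.3333 228.6667] [516.1466  49.1136] box 
yel 9 [337.7778 199.2222] [599.1726 -11.9226] box 
yel 10 [344.5 228.5] [516.4781 -29.8198] box 
wood 1389 [364.4168 207.5623] [569.4046 -78.8865] box [[581.6, 70.0], [645.9, -234.6], [555.7, -251.2], [492.3, 51.1]]
wood 159 [411.3711 198.3774] [ 592.9013 -203.6719] box [[606.8, -184.7], [614.1, -214.8], [578.9, -222.5], [571.6, -192.5]]
wood 67 [399.8358 200.9403] [ 586.307  -172.9607] box [[601.1, -162.9], [604.1, -178.7], [573.9, -184.0], [570.9, -168.1]]
wood 156 [382.9551 204.6538] [ 576.7655 -128.068 ] box [[590.4, -109.0], [597.8, -139.7], [563.4, -147.5], [556.0, -116.9]]
wood 160 [368.8938 207.6   ] [569.2173 -90.7232] box [[582.5, -71.2], [59
[... 600 characters left out ...]
.9012] box [[403.2, 309.5], [403.2, 299.1], [379.9, 298.7], [380.0, 309.2]]
green-not 505 [218.8317 177.3901] [664.2335 325.703 ] box [[685.8, 365.5], [685.0, 259.9], [627.6, 259.3], [628.4, 364.5]]
green-not 4301 [368.4834 207.9289] [573.9472 -98.2649] box [[590.4, 76.2], [659.5, -253.6], [557.2, -272.3], [489.1, 54.9]]
green-not 1301 [248.3812 267.7271] [409.2682 239.3496] box [[445.1, 330.3], [443.9, 154.0], [369.5, 153.9], [370.6, 329.1]]
green-not 153 [366.9085 270.902 ] [398.3543 -90.6281] box [[407.4, -49.0], [426.4, -107.8], [390.8, -119.1], [371.9, -60.4]]
green-not 277 [429.5451 277.3971] [ 379.396  -263.9909] box [[369.3, -229.8], [407.6, -242.9], [390.0, -298.9], [351.8, -285.7]]
```

```bash
cat >> h.py <<'E'
def rows(p,wps):
    """p,wps: x,y,z in mm, yaw deg; prints rows of the call in the tool frame at p (tool straight down)"""
    a=np.radians(p[3]);c,s=np.cos(a),np.sin(a);R=np.array([[c,s,0],[s,-c,0],[0,0,-1]])
    for w in wps:
        d=R.T@(np.array(w[:3])-p[:3])/1000
        print([round(float(v),4) for v in d]+[0,0,round(float(-np.radians(w[3]-p[3])),4)])
TC=np.array([573.8,-98.4]);TY=102.1
def trk(s,y,z):
    a=np.radians(TY);return [TC[0]+s*np.cos(a)-y*np.sin(a),TC[1]+s*np.sin(a)+y*np.cos(a),z]
E
python3 - <<'E'
from h import *
np.set_printoptions(precision=1,suppress=True)
s=cv2.imread("pics/scene0.png");t=cv2.imread("pics/top0.png")
a=np.radians(87.1);u=np.array([np.cos(a),np.sin(a),0]);v=np.array([-np.sin(a),np.cos(a),0]);g=np.array([408.9,224,75])
P=[trk(x,y,28) for x in(-156,156) for y in(-25.5,25.5)]+[trk(x,y,10) for x in(-165,165) for y in(-50,50)]+[trk(-70,0,40)]
P+=[g-78*u+[0,0,7],g+84*u+37*v+[0,0,6],g+84*u-37*v+[0,0,6],g+84*u-37*v-[0,0,52]]
P=np.array(P)/1000
for n,im,(x0,y0,x1,y1) in(("top",t,(205,170,445,290)),("scene",s,(180,180,440,300))):
    k=3; big=cv2.resize(im[y0:y1,x0:x1],None,fx=k,fy=k,interpolation=cv2.INTER_CUBIC)
    for q in proj(n,P): cv2.circle(big,tuple(int(round(e)) for e in ((q-[x0,y0]+.5)*k)),3,(255,0,255),1)
    globals()[n]=big
w=max(top.shape[1],scene.shape[1]);f=lambda b:cv2.copyMakeBorder(b,0,0,0,w-b.shape[1],0)
o=np.vstack([f(top),f(scene)]);cv2.imwrite("pics/ov.png",cv2.resize(o,None,fx=min(1,600/o.shape[0]),fy=min(1,600/o.shape[0])))
for z in(.3,.4,.5,.6,.7,.8): 
    p=ray("top",[175,188],z); print("lamp",z,p*1000,proj("scene",p))
E
```

```text
lamp 0.3 [[597.  347.9 300. ]] [[241.8 100. ]]
lamp 0.4 [[584.  312.7 400. ]] [[241.7  64.4]]
lamp 0.5 [[571.  277.5 500. ]] [[241.5  23.9]]
lamp 0.6 [[558.  242.4 600. ]] [[241.3 -22.8]]
lamp 0.7 [[545.  207.2 700. ]] [[241.1 -77.1]]
lamp 0.8 [[532. 172. 800.]] [[ 240.8 -141.1]]
```

View pics/ov.png

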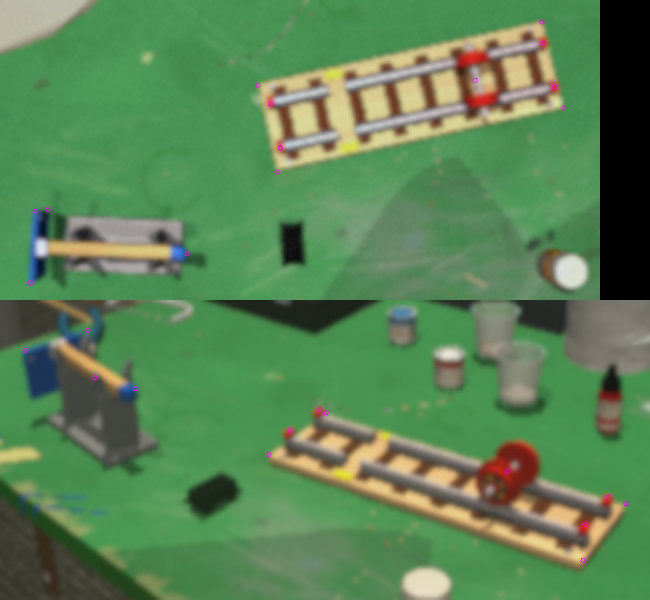

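Every predicted point lands on its feature in both views, within about 1–2 px. The lamp sits at about z 0.5 m beyond x 0.57, so I'll keep the path at smaller x.

Run:
```python
from h import *
k=[0,6,11,15,18,21,24];W=np.array([[243,-630,227,-158.9],[430,-380,220,-137],[480,-120,210,-118],[455,80,200,-104],[409,224,180,-92.9],[409,224,110,-92.9],[409,224,56,-92.9]])
p=np.array([np.interp(range(25),k,W[:,i]) for i in range(4)]).T
for c in range(3): rows(p[8*c],p[8*c+1:8*c+9]);print()
```

```text
[-0.0441, 0.0277, 0.0012, 0, 0, -0.0637]
[-0.0882, 0.0553, 0.0023, 0, 0, -0.1274]
[-0.1322, 0.083, 0.0035, 0, 0, -0.1911]
[-0.1763, 0.1106, 0.0047, 0, 0, -0.2548]
[-0.2204, 0.1383, 0.0058, 0, 0, -0.3185]
[-0.2645, 0.1659, 0.007, 0, 0, -0.3822]
[-0.2925, 0.2108, 0.009, 0, 0, -0.4485]
[-0.3206, 0.2557, 0.011, 0, 0, -0.5149]

[-0.0465, 0.0253, 0.002, 0, 0, -0.0663]
[-0.0931, 0.0506, 0.004, 0, 0, -0.1326]
[-0.1396, 0.0758, 0.006, 0, 0, -0.199]
[-0.1743, 0.1124, 0.0085, 0, 0, -0.2601]
[-0.2089, 0.149, 0.011, 0, 0, -0.3211]
[-0.2436, 0.1855, 0.0135, 0, 0, -0.3822]
[-0.2783, 0.2221, 0.016, 0, 0, -0.4433]
[-0.3056, 0.2644, 0.0227, 0, 0, -0.5079]

[-0.0445, 0.0237, 0.0067, 0, 0, -0.0646]
[-0.089, 0.0473, 0.0133, 0, 0, -0.1292]
[-0.089, 0.0473, 0.0367, 0, 0, -0.1292]
[-0.089, 0.0473, 0.06, 0, 0, -0.1292]
[-0.089, 0.0473, 0.0833, 0, 0, -0.1292]
[-0.089, 0.0473, 0.1013, 0, 0, -0.1292]
[-0.089, 0.0473, 0.1193, 0, 0, -0.1292]
[-0.089, 0.0473, 0.1373, 0, 0, -0.1292]
```

Call:
carry_out --pt "-0.044 0.028 0.001 0 0 -0.064" --pt "-0.088 0.055 0.002 0 0 -0.127" --pt "-0.132 0.083 0.004 0 0 -0.191" --pt "-0.176 0.111 0.005 0 0 -0.255" --pt "-0.22 0.138 0.006 0 0 -0.319" --pt "-0.265 0.166 0.007 0 0 -0.382" --pt "-0.293 0.211 0.009 0 0 -0.449" --pt "-0.321 0.256 0.011 0 0 -0.515" --grip 1

```text
clock: 1.1
tool_pos: [0.4506, -0.2734, 0.215]
orientation: [180.0, -0.0, -129.2]
force: [1.0, 0.3, -0.4]
opening: 0.0878
gripper_force: 0.0
```

Call:
carry_out --pt "-0.047 0.025 0.002 0 0 -0.066" --pt "-0.093 0.051 0.004 0 0 -0.133" --pt "-0.14 0.076 0.006 0 0 -0.199" --pt "-0.174 0.112 0.009 0 0 -0.26" --pt "-0.209 0.149 0.011 0 0 -0.321" --pt "-0.244 0.186 0.014 0 0 -0.382" --pt "-0.278 0.222 0.016 0 0 -0.443" --pt "-0.306 0.264 0.023 0 0 -0.508"

```text
clock: 2.1
tool_pos: [0.4402, 0.1307, 0.1926]
orientation: [-180.0, 0.0, -100.1]
force: [1.0, 0.4, 0.7]
opening: 0.0876
gripper_force: 0.0
```

Call:
carry_out --pt "-0.045 0.024 0.007 0 0 -0.065" --pt "-0.089 0.047 0.01 0 0 -0.129" --pt "-0.089 0.047 0.01 0 0 -0.129"

```text
clock: 2.48
tool_pos: [0.4091, 0.2273, 0.1822]
orientation: [180.0, -0.0, -92.6]
force: [0.8, 0.2, -0.6]
opening: 0.088
gripper_force: 0.0
```

Call:
carry_out --pt "0.003 0 0.03 0 0 0.005" --pt "0.003 0 0.065 0 0 0.005" --pt "0.003 0 0.1 0 0 0.005" --pt "0.003 0 0.12 0 0 0.005" --pt "0.003 0 0.126 0 0 0.005" --pt "0.003 0 0.126 0 0 0.005"

```text
clock: 3.22
tool_pos: [0.41, 0.2215, 0.0567]
orientation: [180.0, -0.0, -93.2]
force: [-0.2, 0.3, -0.7]
opening: 0.088
gripper_force: 0.0
```

Call:
carry_out --pt "0 0 0 0 0 0" --pt "0 0 0 0 0 0" --pt "0 0 0 0 0 0" --pt "0 0 0 0 0 0" --pt "0 0 0 0 0 0" --pt "0 0 0 0 0 0" --pt "0 0 0 0 0 0" --pt "0 0 0 0 0 0" --grip -1

```text
clock: 4.22
tool_pos: [0.4098, 0.2218, 0.0565]
orientation: [180.0, -0.0, -93.2]
force: [-0.4, 0.5, 0.6]
opening: 0.0136
gripper_force: 30.0
```

Run:
```python
from h import *
k=[0,4,8,12,17,20,24];W=np.array([[410,221.8,56.5,-93.2],[410,221.8,146,-93.2],[475,50,150,-89],[515,-120,150,-84],[616,-295,150,-77.9],[616,-295,110,-77.9],[616,-295,110,-77.9]])
p=np.array([np.interp(range(25),k,W[:,i]) for i in range(4)]).T
for c in range(3): rows(p[8*c],p[8*c+1:8*c+9]);print()
```

```text
[0.0, 0.0, -0.0224, 0, 0, -0.0]
[0.0, 0.0, -0.0447, 0, 0, -0.0]
[0.0, 0.0, -0.0671, 0, 0, -0.0]
[0.0, 0.0, -0.0895, 0, 0, -0.0]
[0.042, -0.0186, -0.0905, 0, 0, -0.0183]
[0.084, -0.0372, -0.0915, 0, 0, -0.0367]
[0.1259, -0.0559, -0.0925, 0, 0, -0.055]
[0.1679, -0.0745, -0.0935, 0, 0, -0.0733]

[0.0427, -0.0093, 0.0, 0, 0, -0.0218]
[0.0853, -0.0185, 0.0, 0, 0, -0.0436]
[0.128, -0.0278, 0.0, 0, 0, -0.0654]
[0.1707, -0.037, 0.0, 0, 0, -0.0873]
[0.206, -0.0566, 0.0, 0, 0, -0.1086]
[0.2414, -0.0762, 0.0, 0, 0, -0.1299]
[0.2767, -0.0958, 0.0, 0, 0, -0.1511]
[0.3121, -0.1154, 0.0, 0, 0, -0.1724]

[0.0382, -0.0132, 0.0, 0, 0, -0.0213]
[0.0382, -0.0132, 0.0133, 0, 0, -0.0213]
[0.0382, -0.0132, 0.0267, 0, 0, -0.0213]
[0.0382, -0.0132, 0.04, 0, 0, -0.0213]
[0.0382, -0.0132, 0.04, 0, 0, -0.0213]
[0.0382, -0.0132, 0.04, 0, 0, -0.0213]
[0.0382, -0.0132, 0.04, 0, 0, -0.0213]
[0.0382, -0.0132, 0.04, 0, 0, -0.0213]
```

Call:
carry_out --pt "0 0 -0.01 0 0 0" --pt "0 0 -0.03 0 0 0" --pt "0 0 -0.06 0 0 0" --pt "0 0 -0.089 0 0 0" --pt "0.042 -0.019 -0.091 0 0 -0.018" --pt "0.084 -0.037 -0.092 0 0 -0.037" --pt "0.126 -0.056 -0.093 0 0 -0.055" --pt "0.168 -0.075 -0.094 0 0 -0.073"

```text
clock: 5.22
tool_pos: [0.4759, 0.0487, 0.1515]
orientation: [-179.9, 0.0, -88.9]
force: [1.0, 1.4, -0.7]
opening: 0.0141
gripper_force: 30.0
```

Call:
carry_out --pt "0.043 -0.009 0 0 0 -0.022" --pt "0.085 -0.019 0 0 0 -0.044" --pt "0.128 -0.028 0 0 0 -0.065" --pt "0.171 -0.037 0 0 0 -0.087" --pt "0.206 -0.057 0 0 0 -0.109" --pt "0.241 -0.076 0 0 0 -0.13" --pt "0.277 -0.096 0 0 0 -0.151" --pt "0.312 -0.115 0 0 0 -0.172"

```text
clock: 6.22
tool_pos: [0.5966, -0.2612, 0.1512]
orientation: [-180.0, -0.0, -79.1]
force: [0.0, 0.6, -1.5]
opening: 0.0134
gripper_force: 30.0
```

Call:
carry_out --pt "0.02 -0.007 0 0 0 -0.011" --pt "0.032 -0.011 0.005 0 0 -0.018" --pt "0.038 -0.013 0.02 0 0 -0.021" --pt "0.038 -0.013 0.035 0 0 -0.021" --pt "0.038 -0.013 0.04 0 0 -0.021" --pt "0.038 -0.013 0.04 0 0 -0.021"

```text
clock: 6.98
tool_pos: [0.6157, -0.2941, 0.1101]
orientation: [179.9, 0.0, -77.9]
force: [0.8, -0.2, -2.0]
opening: 0.014
gripper_force: 30.0
```

Run:
```python
from h import *
from plant import telemetry
o=telemetry.get_obs();print({k:np.round(o[k],4) for k in("clock","tool_pos","orientation","opening")})
t=viewer.snapshot("top")[:,:,::-1];s=viewer.snapshot("scene")[:,:,::-1]
cv2.imwrite("pics/top1.png",t);cv2.imwrite("pics/scene1.png",s)
a=cv2.resize(t[170:270,340:500],(480,300),interpolation=cv2.INTER_CUBIC);b=cv2.resize(s[180:300,280:480],(480,288),interpolation=cv2.INTER_CUBIC)
cv2.imwrite("pics/c1.png",np.vstack([a,b]))
```

```text
{'clock': np.float64(6.975), 'tool_pos': array([ 0.6157, -0.2941,  0.1101]), 'orientation': array([ 1.799407e+02,  2.270000e-02, -7.787510e+01]), 'opening': np.float64(0.014)}
```

View pics/c1.png

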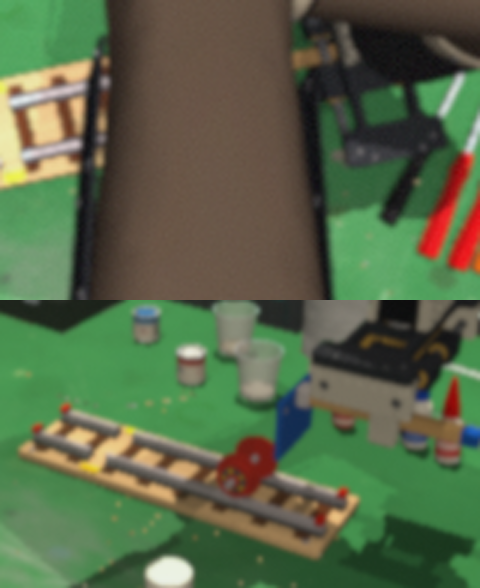

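The arm hides the track in the top view. The scene view shows the blade hanging upright behind the wheelset, at about crop (293,418). I'll check its position against the prediction.

Run:
```python
from h import *
np.set_printoptions(precision=1,suppress=True)
s=cv2.imread("pics/scene1.png");H,S,V=np.moveaxis(cv2.cvtColor(s,cv2.COLOR_BGR2HSV).astype(int),2,0)
m=(H>100)&(H<128)&(S>130);m[:,:385]=0;m[:,425:]=0;m[:195]=0;m[260:]=0
for a,c,l in blobs(m,0,20):
    p=np.argwhere(l)[:,::-1];print(a,c,p.min(0),p.max(0)); h=cv2.approxPolyDP(cv2.convexHull(p.astype(np.int32)),2,True);print(h[:,0].tolist())
a=np.radians(102.1);u=np.array([np.cos(a),np.sin(a),0]);v=np.array([-np.sin(a),np.cos(a),0]);g=np.array([615.7,-294.1,129.1])
for d in(78,84): 
    for n in(0,2): print(d,n,proj("scene",np.array([g+(d+n)*u+y*v+[0,0,z] for y,z in((-37,6),(-37,-52),(37,6),(37,-52))])/1000).tolist())
```

```text
211 [400.3 231.1] [395 218] [408 245]
[[402, 218], [408, 226], [408, 231], [396, 245], [396, 222]]
78 0 [[413.59458912027435, 209.24221802832008], [411.7385571238785, 232.59943377733808], [399.3585911544225, 223.14620733925528], [397.78327489586576, 247.53735344104294]]
78 2 [[412.7226832461324, 209.02975832533195], [410.89132988295313, 232.36749371013948], [398.4489320103769, 222.90425800345636], [396.900514387441, 247.27438210376036]]
84 0 [[410.9846100866954, 208.606237257087], [409.20230675437494, 231.90510048312933], [396.63597332687607, 222.42205084688013], [395.1409949525798, 246.75022727995008]]
84 2 [[410.11843022538, 208.39517282739672], [408.360499272779, 231.67464414931695], [395.7326589842574, 222.18178908878667], [394.26422244064685, 246.48903974634936]]
```

The blade front is about 85 mm ahead of the TCP, as expected. Next I'll lower it behind the wheelset and push.

Call:
carry_out --pt "0 0 0.012 0 0 0" --pt "0 0 0.028 0 0 0" --pt "0 0 0.042 0 0 0" --pt "0 0 0.048 0 0 0" --pt "0 0 0.048 0 0 0"

```text
clock: 7.7
tool_pos: [0.6157, -0.2947, 0.0617]
orientation: [179.9, 0.0, -77.9]
force: [0.8, 0.0, -0.8]
opening: 0.0135
gripper_force: 30.0
```

Call:
carry_out --pt "-0.005 0 0 0 0 0" --pt "-0.01 0 0 0 0 0" --pt "-0.014 0 0 0 0 0" --pt "-0.017 0 0 0 0 0" --pt "-0.019 0 0 0 0 0" --pt "-0.022 0 0 0 0 0" --pt "-0.026 0 0 0 0 0" --pt "-0.031 0 0 0 0 0"

```text
clock: 8.7
tool_pos: [0.6094, -0.2642, 0.0625]
orientation: [180.0, 0.0, -77.9]
force: [0.8, -0.6, -0.5]
opening: 0.0134
gripper_force: 30.0
```

Call:
carry_out --pt "-0.005 0 0 0 0 0" --pt "-0.01 0 0 0 0 0" --pt "-0.015 0 0 0 0 0" --pt "-0.02 0 0 0 0 0" --pt "-0.025 0 0 0 0 0" --pt "-0.03 0 0 0 0 0" --pt "-0.035 0 0 0 0 0" --pt "-0.04 0 0 0 0 0"

```text
clock: 9.7
tool_pos: [0.6011, -0.225, 0.0625]
orientation: [180.0, 0.0, -77.9]
force: [0.2, 0.3, -0.8]
opening: 0.0138
gripper_force: 30.0
```

```bash
cat > look.py <<'E'
from h import *
import sys
from plant import telemetry
np.set_printoptions(precision=1,suppress=True)
o=telemetry.get_obs();p=o["tool_pos"]*1000;a=np.radians(TY);r=p[:2]-TC
print("tcp",p,"yaw",o["orientation"],"s",r@[np.cos(a),np.sin(a)],"y",r@[-np.sin(a),np.cos(a)],o["clock"])
s=viewer.snapshot("scene")[:,:,::-1];cv2.imwrite(f"pics/{sys.argv[1]}.png",s)
def axle(s):
    H,S,V=np.moveaxis(cv2.cvtColor(np.ascontiguousarray(s),cv2.COLOR_BGR2HSV).astype(int),2,0)
    m=((H<8)|(H>172))&(S>130)&(V>50);m[:,:270]=0;m[:,425:]=0;m[:205]=0;m[285:]=0
    for n,c,l in blobs(m,0,60):
        d=[np.linalg.norm(proj("scene",np.array(trk(x,0,40))/1000)[0]-c) for x in range(-150,151)]
        print("red",n,c,"s~",np.argmin(d)-150,"res px",min(d))
axle(cv2.imread("pics/scene0.png"));axle(s)
E
python3 look.py s2
```

```text
tcp [ 601.1 -225.    62.5] yaw [180.    0.  -77.9] s -129.47219922536237 y -0.13196040445533194 9.7
red 295 [384.2 247.8] s~ -74 res px 0.5851173583011722
red 139 [358.1 242.4] s~ -9 res px 1.7762040935720635
```

Run:
```python
import cv2
s=cv2.imread("pics/s2.png");cv2.imwrite("pics/c2.png",cv2.resize(s[190:290,270:450],(720,400),interpolation=cv2.INTER_CUBIC))
```

```text
(no output)
```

View pics/c2.png

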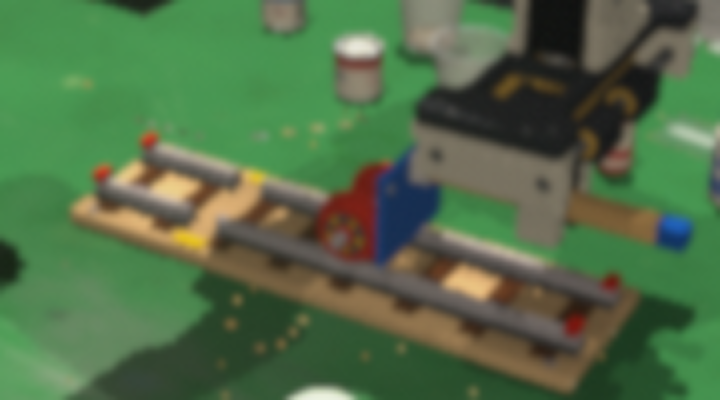

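The wheelset is upright on the rails with the blade against its flanges (near hub at crop (340,238)). I'll push on.

Call:
carry_out --pt "-0.003 0 0 0 0 0" --pt "-0.007 0 0 0 0 0" --pt "-0.012 0 0 0 0 0" --pt "-0.017 0 0 0 0 0" --pt "-0.022 0 0 0 0 0" --pt "-0.027 0 0 0 0 0" --pt "-0.032 0 0 0 0 0" --pt "-0.037 0 0 0 0 0"

```text
clock: 10.75
tool_pos: [0.5934, -0.1888, 0.0626]
orientation: [-180.0, 0.0, -77.9]
force: [-0.9, -0.6, -1.1]
opening: 0.0141
gripper_force: 30.0
```

Call:
carry_out --pt "-0.005 0 0 0 0 0" --pt "-0.01 0 0 0 0 0" --pt "-0.015 0 0 0 0 0" --pt "-0.02 0 0 0 0 0" --pt "-0.025 0 0 0 0 0" --pt "-0.03 0 0 0 0 0" --pt "-0.035 0 0 0 0 0" --pt "-0.04 0 0 0 0 0"

```text
clock: 11.75
tool_pos: [0.585, -0.1497, 0.0626]
orientation: [-180.0, -0.0, -77.9]
force: [-0.2, -0.2, 0.1]
opening: 0.014
gripper_force: 30.0
```

Call:
carry_out --pt "-0.005 0 0 0 0 0" --pt "-0.01 0 0 0 0 0" --pt "-0.014 0 0 0 0 0" --pt "-0.017 0 0 0 0 0" --pt "-0.017 0 0 0 0 0" --pt "-0.017 0 0 0 0 0" --pt "-0.017 0 0 0 0 0"

```text
clock: 12.62
tool_pos: [0.5815, -0.1335, 0.0625]
orientation: [-180.0, 0.0, -77.9]
force: [-1.1, -0.1, -0.6]
opening: 0.0137
gripper_force: 30.0
```

```bash
python3 look.py s3
python3 - <<'E'
from h import *
np.set_printoptions(precision=1,suppress=True)
s=cv2.imread("pics/s3.png");b=cv2.resize(s[180:280,230:410],None,fx=4,fy=4,interpolation=cv2.INTER_CUBIC)
for x,z in((68,40),(80,37),(92,40)):
    q=(proj("scene",np.array(trk(x,42,z))/1000)[0]-[230,180]+.5)*4;cv2.circle(b,tuple(int(v) for v in q),3,(255,255,0),1);print(x,q)
cv2.imwrite("pics/c3.png",b)
E
```

```text
tcp [ 581.5 -133.5   62.5] yaw [-180.     0.   -77.9] s -35.94074185450534 y -0.1753975270831934 12.625
red 295 [384.2 247.8] s~ -74 res px 0.5851173583011722
red 108 [323.5 233. ] s~ 86 res px 2.9382431483702836
68 [366.5 240.8]
80 [349.7 239.8]
92 [332.8 230. ]
```

View pics/c3.png

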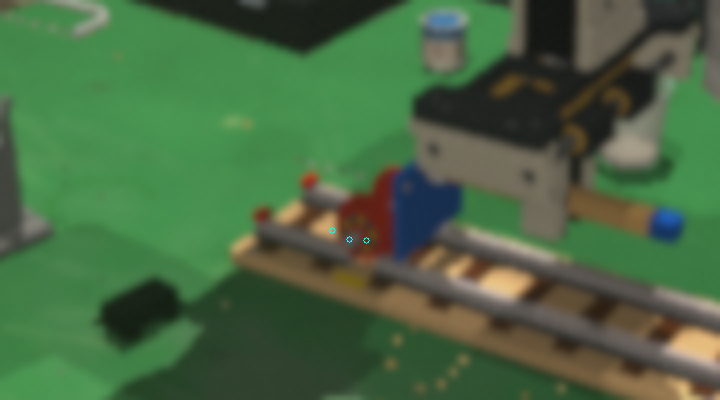

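Run:
```python
from h import *
np.set_printoptions(precision=1,suppress=True)
def ext(f):
    s=cv2.imread(f"pics/{f}.png");H,S,V=np.moveaxis(cv2.cvtColor(s,cv2.COLOR_BGR2HSV).astype(int),2,0)
    m=((H<8)|(H>172))&(S>110)&(V>35);m[:,:270]=0;m[:,425:]=0;m[:205]=0;m[285:]=0
    n,c,l=max(blobs(m,0,30),key=lambda b:b[0]);p=np.argwhere(l)
    print(f,n,"left",p[:,1].min(),"top",p[:,0].min(),"bot",p[:,0].max())
    top=[int(p[p[:,1]==x,0].min()) for x in range(p[:,1].min(),p[:,1].max()+1)];print(top)
for f in("scene0","s2","s3"):ext(f)
th=np.linspace(0,2*np.pi,181)
def pred(s,z):
    P=np.array([trk(s+22*np.cos(t),y,z+22*np.sin(t)) for y in(20.5,-20.5) for t in th])/1000
    q=proj("scene",P);near=q[:181]
    print(s,z,"left",near[:,0].min(),"near top",near[:,1].min(),"all top",q[:,1].min())
for a in((-70,40),(-23,40),(68,40),(72,40),(76,39),(80,37),(84,39)):pred(*a)
```

```text
scene0 307 left 370 top 238 bot 261
[249, 248, 247, 246, 246, 245, 245, 245, 244, 242, 240, 239, 239, 238, 238, 238, 238, 238, 238, 238, 238, 239, 240, 241, 244]
s2 142 left 349 top 231 bot 254
[243, 242, 241, 240, 240, 239, 239, 239, 238, 238, 235, 234, 233, 232, 232, 232, 232, 231]
s3 113 left 315 top 222 bot 243
[231, 231, 230, 230, 230, 230, 230, 230, 229, 226, 225, 224, 223, 222]
-70 40 left 369.4325129071562 near top 243.09365015835485 all top 235.16383170656192
-23 40 left 351.2465714563197 near top 237.48248684406795 all top 229.9098346094586
68 40 left 318.4236267506153 near top 227.3664402688818 all top 220.4214295257579
72 40 left 317.04805853393276 near top 226.94293715665535 all top 220.0236310331685
76 39 left 315.6888917728787 near top 226.8893380537852 all top 219.98781772603377
80 37 left 314.34768495877034 near top 227.2030350514123 all top 220.31149036777978
84 39 left 312.96576086822904 near top 226.04964302742252 all top 219.19883552135727
```

The near wheel's flange top is about 1.5 px lower than it would be on the rails, and its left edge fits s≈79, so it looks to have dropped in. I'll back off, lift, go above the rest and look again.

Run:
```python
from h import *
k=[0,3,6,10,14,18,20];W=np.array([[581.4,-133.5,62.4,-77.9],[587.7,-162.8,62.4,-77.9],[587.7,-162.8,150,-77.9],[530,-70,150,-83],[470,80,150,-89],[410,221.8,146,-93.2],[410,221.8,146,-93.2]])
p=np.array([np.interp(range(21),k,W[:,i]) for i in range(4)]).T
rows(p[0],p[1:7]);print();rows(p[6],p[7:15]);print();rows(p[14],p[15:21])
```

```text
[0.01, -0.0, 0.0, 0, 0, -0.0]
[0.02, -0.0, 0.0, 0, 0, -0.0]
[0.03, -0.0, 0.0, 0, 0, -0.0]
[0.03, -0.0, -0.0292, 0, 0, -0.0]
[0.03, -0.0, -0.0584, 0, 0, -0.0]
[0.03, -0.0, -0.0876, 0, 0, -0.0]

[-0.0257, 0.0092, 0.0, 0, 0, 0.0223]
[-0.0514, 0.0185, 0.0, 0, 0, 0.0445]
[-0.0771, 0.0277, 0.0, 0, 0, 0.0668]
[-0.1028, 0.037, 0.0, 0, 0, 0.089]
[-0.1426, 0.0438, 0.0, 0, 0, 0.1152]
[-0.1825, 0.0506, 0.0, 0, 0, 0.1414]
[-0.2223, 0.0574, 0.0, 0, 0, 0.1676]
[-0.2621, 0.0642, 0.0, 0, 0, 0.1937]

[-0.0357, 0.0144, 0.001, 0, 0, 0.0183]
[-0.0714, 0.0288, 0.002, 0, 0, 0.0367]
[-0.1071, 0.0431, 0.003, 0, 0, 0.055]
[-0.1428, 0.0575, 0.004, 0, 0, 0.0733]
[-0.1428, 0.0575, 0.004, 0, 0, 0.0733]
[-0.1428, 0.0575, 0.004, 0, 0, 0.0733]
```

Call:
carry_out --pt "0.01 0 0 0 0 0" --pt "0.02 0 0 0 0 0" --pt "0.03 0 0 0 0 0" --pt "0.03 0 -0.029 0 0 0" --pt "0.03 0 -0.058 0 0 0" --pt "0.03 0 -0.088 0 0 0"

```text
clock: 13.42
tool_pos: [0.5876, -0.1635, 0.1513]
orientation: [180.0, 0.0, -77.9]
force: [0.9, 0.4, -0.9]
opening: 0.0138
gripper_force: 30.0
```

Call:
carry_out --pt "-0.026 0.009 0 0 0 0.022" --pt "-0.051 0.019 0 0 0 0.045" --pt "-0.077 0.028 0 0 0 0.067" --pt "-0.103 0.037 0 0 0 0.089" --pt "-0.143 0.044 0 0 0 0.115" --pt "-0.183 0.051 0 0 0 0.141" --pt "-0.222 0.057 0 0 0 0.168" --pt "-0.262 0.064 0 0 0 0.194"

```text
clock: 14.42
tool_pos: [0.4701, 0.0807, 0.1508]
orientation: [-180.0, 0.0, -89.1]
force: [1.1, 0.0, -1.0]
opening: 0.0139
gripper_force: 30.0
```

Call:
carry_out --pt "-0.036 0.014 0.001 0 0 0.018" --pt "-0.071 0.029 0.002 0 0 0.037" --pt "-0.107 0.043 0.003 0 0 0.055" --pt "-0.133 0.053 0.004 0 0 0.068" --pt "-0.143 0.057 0.004 0 0 0.073" --pt "-0.143 0.057 0.004 0 0 0.073" --pt "-0.143 0.057 0.004 0 0 0.073"

```text
clock: 15.3
tool_pos: [0.4111, 0.2213, 0.1465]
orientation: [180.0, -0.0, -93.2]
force: [0.5, 0.6, -0.1]
opening: 0.0138
gripper_force: 30.0
```

Run:
```python
from h import *
from plant import telemetry
o=telemetry.get_obs();print({k:np.round(o[k],4) for k in("clock","tool_pos","orientation","opening")})
t=viewer.snapshot("top")[:,:,::-1];s=viewer.snapshot("scene")[:,:,::-1]
cv2.imwrite("pics/top4.png",t);cv2.imwrite("pics/s4.png",s)
a=cv2.resize(t[180:290,205:445],(720,330),interpolation=cv2.INTER_CUBIC);b=cv2.resize(s[180:270,180:420],(720,270),interpolation=cv2.INTER_CUBIC)
cv2.imwrite("pics/c4.png",np.vstack([a,b]))
```

```text
{'clock': np.float64(15.3), 'tool_pos': array([0.4111, 0.2213, 0.1465]), 'orientation': array([ 1.799912e+02, -1.290000e-02, -9.323990e+01]), 'opening': np.float64(0.0138)}
```

View pics/c4.png

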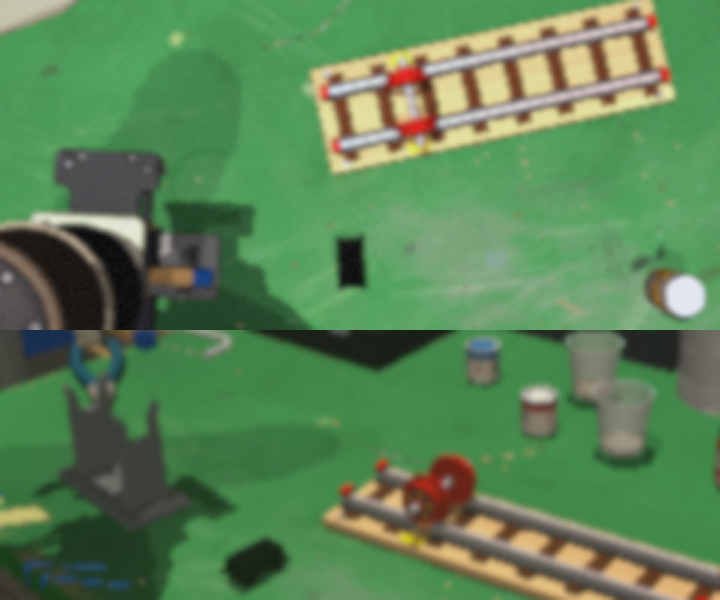

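Both views show the wheelset between the yellow marks, at crop (408,103) in the top view. A numeric check comes before I lay the pusher down.

Run:
```python
from h import *
np.set_printoptions(precision=1,suppress=True)
for f in("top0","top4"):
    t=cv2.imread(f"pics/{f}.png");H,S,V=np.moveaxis(cv2.cvtColor(t,cv2.COLOR_BGR2HSV).astype(int),2,0)
    m=((H<8)|(H>172))&(S>150)&(V>90);m[:,:300]=0;m[:,435:]=0;m[:180]=0;m[240:]=0
    a=np.radians(TY)
    for n,c,l in blobs(m,0,25):
        r=ray("top",c,.042)[0,:2]*1000-TC;print(f,n,"s",r@[np.cos(a),np.sin(a)],"y",r@[-np.sin(a),np.cos(a)])
def edge(f,x0):
    s=cv2.imread(f"pics/{f}.png");H,S,V=np.moveaxis(cv2.cvtColor(s,cv2.COLOR_BGR2HSV).astype(int),2,0)
    m=((H<8)|(H>172))&(S>110)&(V>35);m[:,:308]=0;m[:,425:]=0;m[:205]=0;m[285:]=0
    n,c,l=max(blobs(m,0,30),key=lambda b:b[0]);print(f,n,c)
    return c
c0=edge("scene0",0);c4=edge("s4",0)
b=c0-proj("scene",np.array(trk(-70.5,0,40))/1000)[0]
for s,z in((74,40),(80,40),(80,37),(86,40)):print(s,z,proj("scene",np.array(trk(s,0,z))/1000)[0]+b-c4)
```

```text
top0 61 s -70.5708849166203 y -23.82184038663545
top0 62 s -71.42916998337553 y 22.623499719815996
top4 61 s 78.64816835426893 y -22.562709863587003
top4 56 s 78.16048420998057 y 23.05648273215713
scene0 307 [384.1 248. ]
s4 238 [327.7 231.6]
74 40 [ 2.4 -0. ]
80 40 [ 0.3 -0.7]
80 37 [0.3 0.4]
86 40 [-1.8 -1.3]
```

The wheelset is seated: s≈79–80 and lowered. Now I'll lay the pusher back.

Call:
carry_out --pt "0 0.001 0.015 0 0 0" --pt "0 0.001 0.035 0 0 0" --pt "0 0.001 0.052 0 0 0" --pt "0 0.001 0.065 0 0 0" --pt "0 0.001 0.077 0 0 0" --pt "0 0.001 0.086 0 0 0" --pt "0 0.001 0.0895 0 0 0" --pt "0 0.001 0.0895 0 0 0"

```text
clock: 16.4
tool_pos: [0.41, 0.2222, 0.0571]
orientation: [-180.0, -0.0, -93.2]
force: [0.6, -1.0, -0.7]
opening: 0.0136
gripper_force: 30.0
```

Call:
carry_out --pt "0 0 0 0 0 0" --pt "0 0 0 0 0 0" --pt "0 0 0 0 0 0" --pt "0 0 0 0 0 0" --pt "0 0 0 0 0 0" --pt "0 0 0 0 0 0" --pt "0 0 0 0 0 0" --pt "0 0 0 0 0 0" --grip 1

```text
clock: 17.4
tool_pos: [0.4099, 0.2221, 0.0571]
orientation: [-180.0, 0.0, -93.2]
force: [-0.1, -0.6, -0.2]
opening: 0.0852
gripper_force: 0.0
```

Call:
carry_out --pt "0 0 -0.01 0 0 0" --pt "0 0 -0.03 0 0 0" --pt "0 0 -0.06 0 0 0" --pt "0 0 -0.1 0 0 0" --pt "0 0 -0.14 0 0 0" --pt "0.045 -0.019 -0.145 0 0 0" --pt "0.09 -0.038 -0.145 0 0 0" --pt "0.135 -0.057 -0.145 0 0 0"

```text
clock: 18.4
tool_pos: [0.4596, 0.083, 0.2032]
orientation: [-179.9, 0.1, -93.2]
force: [0.7, 0.5, -0.3]
opening: 0.0876
gripper_force: 0.0
```

Call:
carry_out --pt "0.045 -0.01 0 0 0 0" --pt "0.09 -0.02 0 0 0 0" --pt "0.135 -0.03 0 0 0 0" --pt "0.18 -0.03 0 0 0 0" --pt "0.225 -0.03 0 0 0 0" --pt "0.26 -0.03 0 0 0 0" --pt "0.27 -0.03 0 0 0 0" --pt "0.27 -0.03 0 0 0 0"

```text
clock: 19.4
tool_pos: [0.474, -0.1874, 0.2024]
orientation: [-180.0, 0.0, -93.3]
force: [-0.1, 0.5, -1.6]
opening: 0.0877
gripper_force: 0.0
```

Run:
```python
from h import *
t=viewer.snapshot("top")[:,:,::-1];s=viewer.snapshot("scene")[:,:,::-1]
cv2.imwrite("pics/top5.png",t);cv2.imwrite("pics/s5.png",s)
a=cv2.resize(t[180:290,205:445],(720,330),interpolation=cv2.INTER_CUBIC);b=cv2.resize(s[180:270,180:420],(720,270),interpolation=cv2.INTER_CUBIC)
cv2.imwrite("pics/c5.png",np.vstack([a,b]))
H,S,V=np.moveaxis(cv2.cvtColor(np.ascontiguousarray(t),cv2.COLOR_BGR2HSV).astype(int),2,0)
for nm,m,z in(("wood",(H>8)&(H<28)&(S>60)&(V>120),.082),("blue",(H>100)&(H<128)&(S>130),.08)):
    m=m.copy();m[:250]=0;m[290:]=0;m[:,:205]=0;m[:,290:]=0
    for n,c,l in blobs(m,0,20): print(nm,n,c,ray("top",c,z)[0]*1000)
```

```text
wood 309 [247.51779935 268.56634304] [411.72269249 229.31110837  82.        ]
blue 44 [219.75       258.86363636] [437.27532703 302.84240838  80.        ]
blue 42 [218.61904762 275.21428571] [394.88304612 305.16418087  80.        ]
blue 25 [276. 270.] [407.38710577 155.02214341  80.        ]
```

View pics/c5.png

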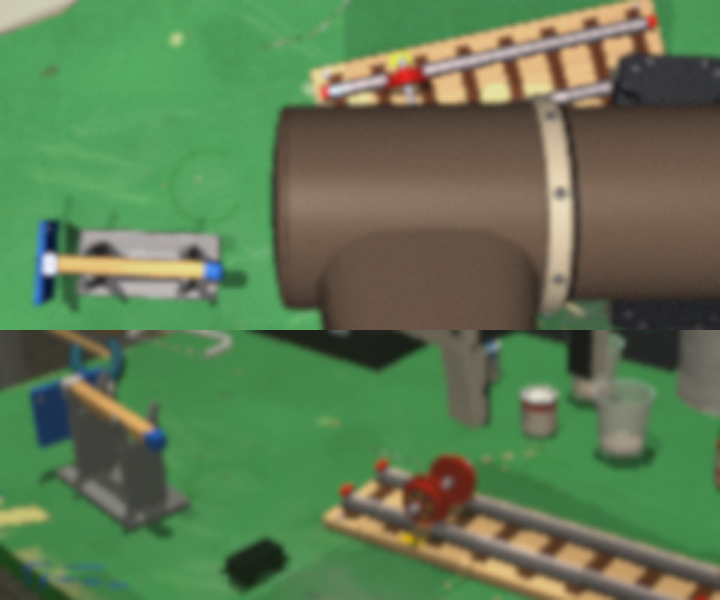

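The pusher lies in both forks, within 3 mm of where it was. The wheelset is still in the notch, and the robot is clear.

```bash
python3 -c "
from plant import workorder;print(workorder.close_job())"
```

```text
the job is handed in; nothing more can be done
None
```

I rolled the wheelset into the parking notch with the blade alone, laid the pusher back in both forks within about 3 mm of where it lay, and handed the job in at about 19.5 s; no verdict came back.

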